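# Open the tuning-machine box

### The arm

A 6-joint arm with a two-finger parallel gripper is mounted at the origin on the work surface. World frame = base frame: x ahead of the robot, y to its left, z up, the work surface at z = 0. Lengths are in mm, angles in rad, forces in N, time in s.
With the tool pointing down it reaches from about 400 to 925 mm from the base axis. Payload 12.5 kg.
Tool frame: the origin (TCP) lies at the very end of the fingers, on their centre line; the grasp point (between the pads) lies 19 mm behind it; y points along the fingers, z is the direction in which the jaws open and shut, and the axes are right-handed (so a half turn about y gives the same grasp; the last joint's range is limited). The gripper opens to 95 mm and grips with 3 to 60 N. Pads are 20 mm wide; open, the fingers measure 119 mm over their backs; the gripper's body (75 mm by 180 mm) begins 59 mm behind the grasp point.
Start: joints at [1.119, 0.491, 1.559, -0, 1.092, -0.106], TCP at [211.828, 588.027, 214.661] pointing down, gripper open.
Joint ranges: [-3.1, 3.1], [-0.84, 2.19], [0.05, 2.79], [-1.13, 4.28], [0.06, 2.93], [-2.69, 2.69]. Speed limits (rad/s): [2.22, 2.22, 2.79, 3.14, 3.14, 3.14].

### API

Orientations are given as [roll, pitch, yaw] about the fixed x, y, z axes, in that order (R = Rz(yaw) Ry(pitch) Rx(roll)).
In Python, from cell import env, optics gives the robot as it stands.
- The arm moves only by the tool drive_tool, never from a script. Its argument "steps" is a list of rows, each an object with "slide": the shift along the tool's x, y, z in m, a list of three; "dr": the turn, a rotation vector about the tool's x, y, z in rad, a list of three; "fingers": the finger opening in m, from 0 to 0.0951. A call has 1 to 5 rows; each row is the pose to reach, as a shift and turn from the pose commanded when the call began, along the tool's axes at that moment; what a row does not reach only later rows make up. A row lasts 1/12 s, in which the tool goes at most 41.7 mm and 7.16 degrees, less where a joint would pass 70% of its speed; a pose out of reach is approached as far as the arm can. A call with a gripper value outside its range is refused whole. The fingers move at their own pace and stop on an object; the grip force is fixed at half the most. Time passes only in rows, so rows that repeat a pose let the fingers close. It gives the time, the measured TCP pose, the force and the opening at its end, in the units of the state.
- env.state(): the state, without advancing time (a new reading comes with each control period).
- optics.read_camera(name): name is "side" or "top" or "wrist"; returns the picture (420x560x3 uint8, red, green, blue); there is no depth.
- optics.camera_model(name): a dict with "mtx" (3x3 intrinsics, pixels), "R" (3x3) and "t" (3): a world point X has camera coordinates R X + t. Camera axes: x right, y down, z forward; pixel columns grow to the right and rows downward; lengths in mm; the calibration is good to about 2 mm. A picture is of the moment at which its call begins: read the wrist's pose just before it. camera_model takes no time and is no camera call; for the wrist camera it gives the pose at the moment of the call.
- env.job_done(): hands the job in, once; it reports no verdict.
The state is a dict: "t": time; "joints": joint angles; "qvel": joint speeds; "tau": joint torques, N m; "eef_pos": TCP position; "tcp_rot": TCP orientation; "ft_force": force on the tool from outside, world axes, zero at the start; "moment": the same for the moment, N m; "opening": opening from 0.0 (shut) to 1.0 (fully open).
Only numpy, scipy, OpenCV 4.12 (cv2) and the standard library are available. Lean on these libraries where they do the work, as an engineer would, in place of code of your own. Each camera call takes 0.05 s, during which the arm holds its last target.

### The job

The tuning machines are in the longer of the two sliding-lid boxes. Push the round wax tin that stands in the way aside along the bench, keeping it upright, then hook a fingertip behind the raised lip of the longer box's lid and draw the lid out to its stop, without box or lid touching the tin. Pinch and lift nothing, keep the shorter box shut, and leave everything else on the bench as it lies.

Things in the scene. Friction and masses are not known exactly. Their poses are not given: they have to be found in the camera images.
- box_long: the longer of two plain wooden sliding-lid boxes, screwed down side by side and parallel (116 mm between centre lines; either may be the left one) on a plywood board 6 mm thick; 270 long x 100 wide x 52 high. Origin: middle of its front end, underside (6 mm above the bench). x axis: front end to back end; z up. The lid runs in side grooves and draws out to -x over the low front end
- long_lid (a joint): how far the longer box's lid is drawn out, m: 0 shut, 0.150 at its firm stop; starts up to 0.02 ajar. Lid 88 wide x 6 thick, top face 52 mm above the bench, 6 mm below the tops of the box sides; slides with about 2.5 N and stays where it is left. Shut, its front edge is flush with the box's front end; at the stop it reaches 150 mm in front of it
- lip_back (a point): centre of the back face of the raised lip (dark wooden batten) across the longer box's lid, the face for the fingertip. It moves with the lid; 18 mm behind the lid's front edge, 8 mm above the lid's top face. The lip is 76 long (across the lid) and 16 high above the lid; behind it the lid is bare and flat to the back of the box
- long_lip: the lip itself, glued to the longer box's lid; same axes as the box; origin: middle of the lid's front edge, lid's underside. The lip lies 3 to 18 mm behind that edge (its front 5 mm counts as body long_nose), its top 22 mm above the lid's underside (68 mm above the bench)
- long_nose: the front edge of the longer box's lid together with the front face of its lip; a finger bears here only if the lip is being pinched or the lid pushed shut. Origin as long_lip
- box_short: the shorter sliding-lid box, 180 long x 100 wide x 52 high, otherwise the same, with the same kind of lid and lip, front ends in line; origin: middle of its front end, underside; x axis front to back
- short_lid (a joint): how far the shorter box's lid is drawn out, m: 0 shut, 0.09 at its stop; it starts shut and is to stay so
- tin: full round tin of wax, plain metal, 92 diameter x 62 high, 0.3 to 0.6 kg, standing on the bench in front of the longer box, its centre about 95 to 115 mm in front of the box's front end and within 20 mm of its centre line, so in the way of the lid. Origin: centre of the underside, z up
- bridge: dark wooden guitar bridge, 148 x 28 x 11, lying on the shorter box's lid behind the lip; origin: centre of the underside, x along it
- chisel_wide: chisel lying on the bench beside the boxes, 260 long, handle 28 thick, blade 22 wide; x points along the blade, origin at the ferrule between handle and blade, on the bench
- chisel_narrow: the same, 270 long, blade 10 wide
- tape_roll: roll of masking tape lying flat, 104 diameter x 24 high; origin: centre of the underside
- cam_clamp: wooden cam clamp lying flat: steel bar 240 long (along its y), two wooden jaws 130 long towards its -x, 26 high; origin: middle of the bar, on the bench
- block_plane: small iron block plane, 150 x 46 x 45, standing on its sole; origin: centre of the sole, x along it
- glue_bottle: white glue bottle with red cap, 64 diameter x 190 high; origin: centre of the underside
There are look-alikes about, which are no part of the job. What is shaped like the tin but blue or green is not meant.

How it is judged:
By the outcome, as a careful person would: the job done as asked, in the order asked, and still so for the second after the job is handed in, with the robot touching nothing.
It also fails if it takes over 51 s, if anything falls off the work surface, if the arm or the gripper's body presses on something with over 40 N, if the wrist force passes 120 N, or if a joint passes its speed limit or range.

## Working session

There is one attempt and no reset: what is moved stays moved. The work goes in short steps, Python scripts to look and compute and a tool call to move; the robot and the scene stay as the last step left them, time stands still between calls to the robot, and variables do not carry over. Pictures are saved under pics/ and viewed, and the job is handed in when it is done.

Besides the shell and the picture viewer there is one more tool, called after "Request:" as name(argument=value, ...), one argument or row to a line, values as JSON. drive_tool: Moves the arm, as the interface text tells. Its arguments: {"type":"object","properties":{"steps":{"type":"array","items":{"type":"object","properties":{"slide":{"type":"array","items":{"type":"number"}},"dr":{"type":"array","items":{"type":"number"}},"fingers":{"type":"number"}}}}},"required":["steps"]}

```bash
mkdir -p pics; ls; python3 - <<'E'
from cell import env, optics
import cv2
print(env.state())
for n in ("side","top","wrist"):
    m=optics.camera_model(n); print(n,m)
    cv2.imwrite(f"pics/{n}0.png",optics.read_camera(n)[:,:,::-1])
E
```

```text
pics
{'t': 0.0, 'joints': array([ 1.11937696e+00,  4.91556010e-01,  1.55943780e+00, -1.58143243e-05,
        1.09169732e+00, -1.05601506e-01]), 'qvel': array([-0.00020542,  0.00322799, -0.00140773, -0.00125372,  0.00019022,
       -0.00036938]), 'tau': array([ 2.57686923e-03, -6.12643862e+01, -2.58169127e+01,  6.94139418e-02,
        4.82141634e-02, -1.14405079e-04]), 'eef_pos': array([211.732606  , 587.78981913, 214.06796505]), 'tcp_rot': array([-1.57189016e+00,  1.01837588e-04, -3.45810615e-01]), 'ft_force': array([-0.28827669, -0.82070545,  0.00484288]), 'moment': array([-0.00777716,  0.01619026,  0.00805095]), 'opening': 1.0018915533149455}
side {'mtx': array([[386.00320936,   0.        , 283.36766853],
       [  0.        , 386.00320936, 201.41593757],
       [  0.        ,   0.        ,   1.        ]]), 'R': array([[ 0.77565609, -0.63107408, -0.01015625],
       [-0.37184517, -0.44391596, -0.81527283],
       [ 0.50998903,  0.63614789, -0.57898796]]), 't': array([-432.51856446,  224.12103191,  937.31945453])}
top {'mtx': array([[491.56687504,   0.        , 284.72657862],
       [  0.        , 491.56687504, 211.654168  ],
       [  0.        ,   0.        ,   1.        ]]), 'R': array([[-0.02459779, -0.99968094,  0.00574123],
       [-0.99116804,  0.02363892, -0.13048801],
       [ 0.13031066, -0.00890024, -0.99143326]]), 't': array([ -23.2268049 ,  532.73287605, 1457.04932555])}
wrist {'mtx': array([[316.31817209,   0.        , 279.44942781],
       [  0.        , 316.31817209, 205.85733947],
       [  0.        ,   0.        ,   1.        ]]), 'R': array([[ 3.38358422e-01,  9.41017251e-01, -3.32962048e-04],
       [ 9.01837414e-01, -3.24169583e-01,  2.85663017e-01],
       [ 2.68705891e-01, -9.69567654e-02, -9.58330073e-01]]), 't': array([-626.88869498,  -33.57218473,  390.8854276 ])}
```

View pics/top0.png

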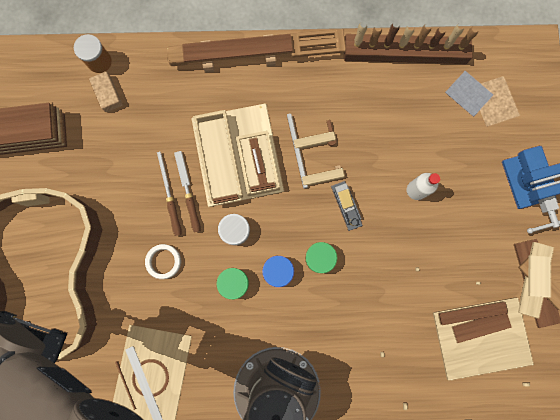

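View pics/side0.png

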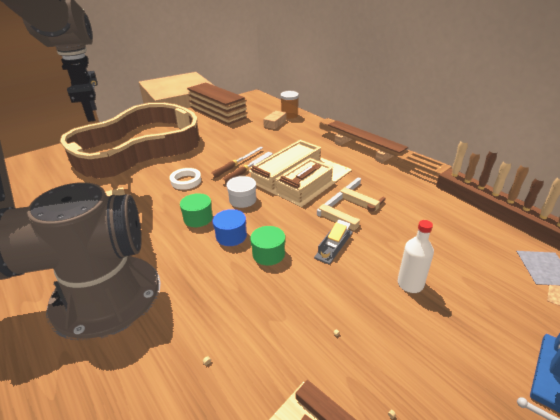

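View pics/wrist0.png

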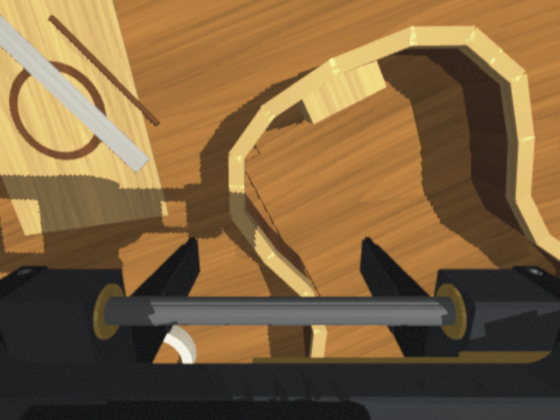

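The silver tin is at about (234,230) in the top view, in front of the longer (left) box. Green and blue look-alikes stand nearer the robot, the tape roll is to the left at (163,262), and the chisels are left of the box. I'll enlarge both views.

```bash
python3 - <<'E'
import cv2
a=cv2.imread('pics/top0.png')[95:305,130:370]; cv2.imwrite('pics/topc.png',cv2.resize(a,None,fx=3.3,fy=2.85,interpolation=cv2.INTER_CUBIC)[:600,:800])
a=cv2.imread('pics/top0.png')[95:245,150:350]; cv2.imwrite('pics/topd.png',cv2.resize(a,None,fx=4,fy=4,interpolation=cv2.INTER_CUBIC))
a=cv2.imread('pics/side0.png')[130:280,160:360]; cv2.imwrite('pics/sided.png',cv2.resize(a,None,fx=4,fy=4,interpolation=cv2.INTER_CUBIC))
E
```

```text
(no output)
```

View pics/topd.png

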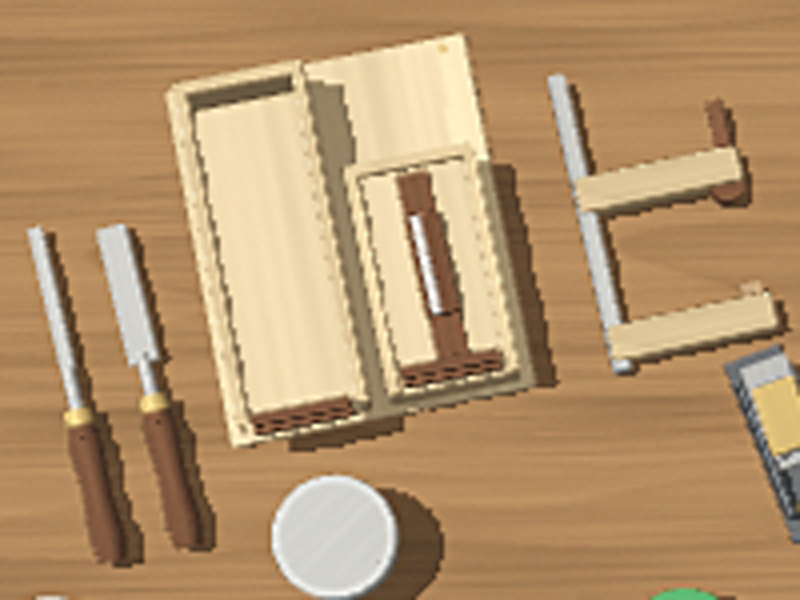

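View pics/sided.png

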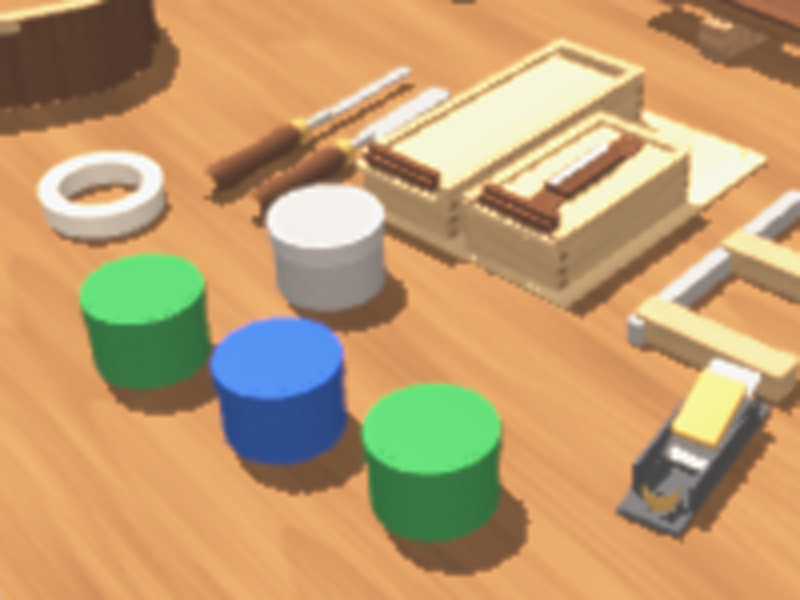

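```bash
cat > h.py <<'E'
import numpy as np
from cell import env, optics
def ray(n,uv,m=None):
    m=m or optics.camera_model(n); d=m['R'].T@np.linalg.solve(m['mtx'],[uv[0],uv[1],1.]); return -m['R'].T@m['t'],d/np.linalg.norm(d)
def onz(n,uv,z,m=None):
    c,d=ray(n,uv,m); return c+d*(z-c[2])/d[2]
def tri(a,b):
    (c1,d1),(c2,d2)=a,b
    A=np.c_[d1,-d2]; s=np.linalg.lstsq(A,c2-c1,rcond=None)[0]
    p,q=c1+d1*s[0],c2+d2*s[1]; return (p+q)/2,np.linalg.norm(p-q)
def proj(n,X,m=None):
    m=m or optics.camera_model(n); v=m['mtx']@(m['R']@np.array(X,float)+m['t']); return v[:2]/v[2]
T=lambda u,v:(150+(u+.5)/4-.5,95+(v+.5)/4-.5)
S=lambda u,v:(160+(u+.5)/4-.5,130+(v+.5)/4-.5)
E
python3 - <<'E'
from h import *
np.set_printoptions(precision=1,suppress=True)
for k,uv,z in [('tin',(335,537),62),('tinL',(272,537),62),('lipbackL',(253,413),68),('lipbackR',(352,398),68),('BL',(168,88),58),('BR',(302,63),58),('FL',(235,437),58),('FR',(370,408),58),('short lip BL',(403,368),68),('shortlip BR',(500,350),68),('shortFR',(518,378),58),('chisW end',(195,548),20),('chiselW handle top',(150,405),20),('chisW blade tip',(115,228),5),('chisN end',(115,560),20)]:
    print(k,onz('top',T(*uv),z))
for z,c in ((62,(720,640)),):pass
for k,a,b in [('tin',(335,537),(326,216)),('lipbackL',(253,413),(373,145)),('lipbackR',(352,398),(440,180)),('boxBL',(168,88),(560,42)),('boxBR',(302,63),(643,70))]:
    print(k,*tri(ray('top',T(*a)),ray('side',S(*b))))
for n,uv in (('g1',(232,284)),('blue',(278,271)),('g2',(321,258))): print(n,onz('top',uv,62))
print('tape',onz('top',(163,262),24),'plane',onz('top',(346,205),40))
E
```

```text
tin [480.6 117.6  62. ]
tinL [481.7 164.2  62. ]
lipbackL [574.1 176.9  68. ]
lipbackR [583.7 103.2  68. ]
BL [829.2 241.9  58. ]
BR [846.8 139.2  58. ]
FL [557.9 191.9  58. ]
FR [577.5  90.7  58. ]
short lip BL [605.5  64.9  68. ]
shortlip BR [617.4  -7.8  68. ]
shortFR [597.7 -20.8  58. ]
chisW end [478.9 228.3  20. ]
chiselW handle top [590.1 262.6  20. ]
chisW blade tip [734.2 293.1   5. ]
chisN end [471.2 289.1  20. ]
tin [481.1 117.5  60.5] 0.7431150855349197
lipbackL [573.1 178.4  64.2] 3.8428777905029294
lipbackR [585.  104.   59.4] 0.29019377895738235
boxBL [833.  241.8  52.3] 4.242585978008341
boxBR [846.9 139.   58.5] 0.7826197100524458
g1 [319.  123.4  62. ]
blue [353.4 -11.8  62. ]
g2 [ 388.3 -139.3   62. ]
tape [389.3 334.2  24. ] plane [ 547.3 -222.3   40. ]
```

Request:
drive_tool(
  steps=[
    {"slide": [0.033,0,-0.0255],"fingers": 0.04},
    {"slide": [0.066,0,-0.051],"fingers": 0.04},
    {"slide": [0.099,0,-0.0765],"fingers": 0.04},
    {"slide": [0.132,0,-0.102],"fingers": 0.04},
    {"slide": [0.165,0,-0.1275],"fingers": 0.04},
  ],
)

```text
invalid input
```

Request:
drive_tool(
  steps=[
    {"slide": [0.033,0,-0.0255],"dr": [0,0.12,0],"fingers": 0.04},
    {"slide": [0.066,0,-0.051],"dr": [0,0.24,0],"fingers": 0.04},
    {"slide": [0.099,0,-0.0765],"dr": [0,0.36,0],"fingers": 0.04},
    {"slide": [0.132,0,-0.102],"dr": [0,0.48,0],"fingers": 0.04},
    {"slide": [0.165,0,-0.1275],"dr": [0,0.6,0],"fingers": 0.04},
  ],
)

```text
t: 0.57
eef_pos: [324.2, 410.6, 214.5]
tcp_rot: [-1.571, -0.0, -0.951]
ft_force: [0.9, 1.2, -1.7]
opening: 0.702
```

```bash
cat >> h.py <<'E'
from scipy.spatial.transform import Rotation as Ro
def goto(p,yaw):
    s=env.state(); R=Ro.from_euler('xyz',s['tcp_rot']); W=Ro.from_euler('xyz',[-np.pi/2,0,yaw])
    print('t',s['t'],'pos',s['eef_pos'].round(1),'rot',s['tcp_rot'].round(4),'F',s['ft_force'].round(1),'op',s['opening'],'slide',(R.inv().apply(np.array(p)-s['eef_pos'])/1000).round(4),'dr',(R.inv()*W).as_rotvec().round(4),'q',s['joints'].round(2))
E
python3 -c "
from h import *
goto([468.7,184.4,110],0.178-np.pi/2)"
```

```text
t 0.5667 pos [324.2 410.6 214.5] rot [-1.5709 -0.     -0.9511] F [ 0.9  1.2 -1.7] op 0.7021903134074852 slide [ 0.2681  0.1045 -0.0137] dr [1.000e-04 4.416e-01 0.000e+00] q [0.78 0.35 1.81 0.   0.99 0.16]
```

Request:
drive_tool(
  steps=[
    {"slide": [0.036,0.01,-0.002],"dr": [0,0.09,0],"fingers": 0.04},
    {"slide": [0.072,0.02,-0.004],"dr": [0,0.18,0],"fingers": 0.04},
    {"slide": [0.108,0.03,-0.006],"dr": [0,0.27,0],"fingers": 0.04},
    {"slide": [0.144,0.04,-0.008],"dr": [0,0.36,0],"fingers": 0.04},
    {"slide": [0.18,0.05,-0.01],"dr": [0,0.4416,0],"fingers": 0.04},
  ],
)

```text
t: 0.98
eef_pos: [421.5, 258.9, 164.3]
tcp_rot: [-1.571, 0.0, -1.392]
ft_force: [0.6, 0.6, 0.2]
opening: 0.426
```

```bash
python3 -c "
from h import *
goto([468.7,184.4,160],0.178-np.pi/2)"
```

```text
t 0.9833 pos [421.5 258.9 164.3] rot [-1.5706e+00  1.0000e-04 -1.3918e+00] F [0.6 0.6 0.2] op 0.42611685638878205 slide [0.0817 0.0043 0.0331] dr [-0.0002  0.001  -0.0001] q [0.42 0.37 1.93 0.   0.84 0.24]
```

Request:
drive_tool(
  steps=[
    {"slide": [0.0272,0,0.011],"dr": [0,0,0],"fingers": 0.04},
    {"slide": [0.0545,0,0.022],"dr": [0,0,0],"fingers": 0.04},
    {"slide": [0.0817,0.004,0.0331],"dr": [0,0,0],"fingers": 0.04},
    {"slide": [0.0817,0.004,0.0331],"dr": [0,0,0],"fingers": 0.04},
  ],
)

```text
t: 1.32
eef_pos: [470.5, 182.9, 160.0]
tcp_rot: [-1.571, -0.0, -1.391]
ft_force: [0.3, -0.3, 0.2]
opening: 0.42
```

```bash
python3 - <<'E'
from h import *
import cv2
goto([468.7,184.4,18],0.178-np.pi/2)
for n in ("top","wrist"): cv2.imwrite(f"pics/{n}1.png",optics.read_camera(n)[:,:,::-1])
E
```

```text
t 1.3167 pos [470.5 182.9 160. ] rot [-1.5707e+00 -5.0000e-04 -1.3905e+00] F [ 0.3 -0.3  0.2] op 0.41954352961055025 slide [-0.0018  0.142  -0.0015] dr [-0.0001  0.0023  0.0005] q [ 0.24  0.39  1.91 -0.    0.84  0.06]
```

View pics/wrist1.png

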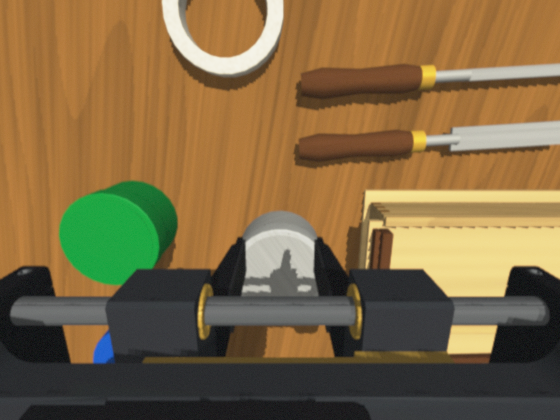

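View pics/top1.png

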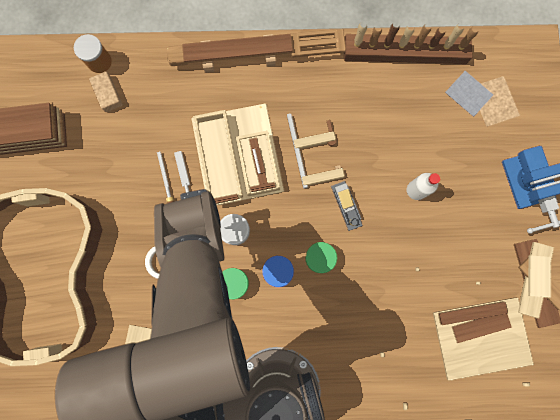

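```bash
python3 - <<'E'
from h import *
np.set_printoptions(precision=1,suppress=True)
f=lambda p:onz('wrist',p[:2],p[2])
u=np.array([.984,.178]);n=np.array([-.178,.984]);o=np.array([570,142])
for k,p in dict(tinbot=(282,212,0),tintop=(282,230,62),chis=(355,158,12),chisend=(298,145,12),boxFL=(370,205,58),board=(362,195,6),lipBL=(392,232,68)).items():
    X=f(p); print(k,X,'along',(X[:2]-o)@u,'lat',(X[:2]-o)@n)
m=optics.camera_model('wrist'); 
for z in (160,): print(proj('wrist',[470.5,182.9,z]))
X=np.array([470.5,182.9]);print('tcp',(X-o)@u,(X-o)@n)
E
```

```text
tinbot [477.5 163.5   0. ] along -87.23755331445729 lat 37.601261382663466
tintop [476.5 166.   62. ] along -87.6899034108508 lat 40.27430533629139
chis [538.4 236.4  12. ] along -14.332732614875445 lat 98.5523596747353
chisend [479.5 238.7  12. ] along -71.81760062611902 lat 111.268481699062
boxFL [550.1 202.3  58. ] along -8.85079331572198 lat 62.92420557105919
board [556.9 199.2   6. ] along -2.723118570846568 lat 58.651225081144865
lipBL [572.3 184.1  68. ] along 9.76819797088011 lat 40.97692737868413
[278.4 261.3]
tcp -90.62780000000001 57.9566
```

Request:
drive_tool(
  steps=[
    {"slide": [-0.006,0.035,-0.001],"dr": [0,0.002,0],"fingers": 0.04},
    {"slide": [-0.006,0.07,-0.001],"dr": [0,0.002,0],"fingers": 0.04},
    {"slide": [-0.006,0.105,-0.001],"dr": [0,0.002,0],"fingers": 0.04},
    {"slide": [-0.006,0.13,-0.001],"dr": [0,0.002,0],"fingers": 0.04},
    {"slide": [-0.006,0.142,-0.001],"dr": [0,0.002,0],"fingers": 0.04},
  ],
)

```text
t: 1.83
eef_pos: [464.4, 192.6, 15.9]
tcp_rot: [-1.575, -0.0, -1.388]
ft_force: [-0.3, -0.1, -0.8]
opening: 0.425
```

Request:
drive_tool(
  steps=[
    {"slide": [0.004,0,0],"dr": [0,0,0],"fingers": 0.04},
    {"slide": [0.008,0,0],"dr": [0,0,0],"fingers": 0.04},
    {"slide": [0.012,0,0],"dr": [0,0,0],"fingers": 0.04},
    {"slide": [0.016,0,0],"dr": [0,0,0],"fingers": 0.04},
    {"slide": [0.02,0,0],"dr": [0,0,0],"fingers": 0.04},
  ],
)

```text
t: 2.25
eef_pos: [470.5, 172.0, 19.7]
tcp_rot: [-1.569, 0.0, -1.389]
ft_force: [0.5, 0.7, 0.8]
opening: 0.417
```

```bash
python3 - <<'E'
from h import *
import cv2
goto([468.7,184.4,18],0.178-np.pi/2)
for n in ("side","wrist"): cv2.imwrite(f"pics/{n}2.png",optics.read_camera(n)[:,:,::-1])
E
```

```text
t 2.25 pos [470.5 172.   19.7] rot [-1.5688e+00  2.0000e-04 -1.3894e+00] F [0.5 0.7 0.8] op 0.4174421772656542 slide [-0.0125  0.0017  0.0005] dr [-0.002   0.0034 -0.0002] q [0.22 0.62 2.03 0.   0.49 0.04]
```

View pics/side2.png

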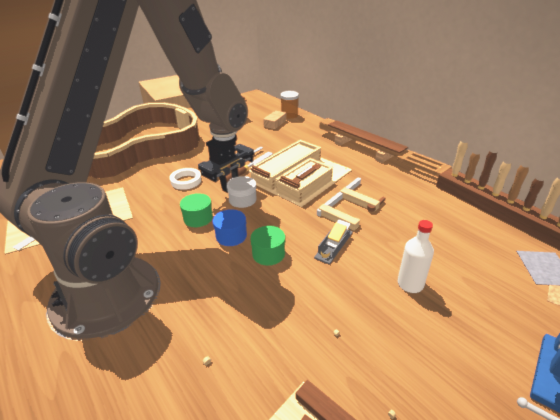

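View pics/wrist2.png

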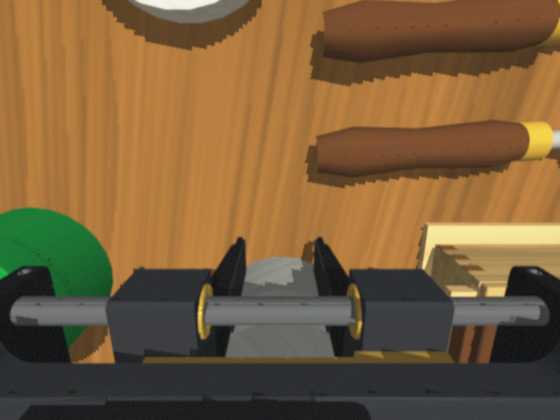

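Request:
drive_tool(
  steps=[
    {"slide": [0.004,0.001,0],"dr": [0,0,0],"fingers": 0.04},
    {"slide": [0.01,0.001,0],"dr": [0,0,0],"fingers": 0.04},
    {"slide": [0.017,0.001,0],"dr": [0,0,0],"fingers": 0.04},
    {"slide": [0.024,0.001,0],"dr": [0,0,0],"fingers": 0.04},
    {"slide": [0.031,0.001,0],"dr": [0,0,0],"fingers": 0.04},
  ],
)

```text
t: 2.77
eef_pos: [475.7, 141.1, 17.7]
tcp_rot: [-1.571, 0.0, -1.389]
ft_force: [-0.2, 4.9, 4.3]
opening: 0.421
```

Request:
drive_tool(
  steps=[
    {"slide": [0.007,0,0],"dr": [0,0,0],"fingers": 0.04},
    {"slide": [0.014,0,0],"dr": [0,0,0],"fingers": 0.04},
    {"slide": [0.021,0,0],"dr": [0,0,0],"fingers": 0.04},
    {"slide": [0.028,0,0],"dr": [0,0,0],"fingers": 0.04},
    {"slide": [0.035,0,0],"dr": [0,0,0],"fingers": 0.04},
  ],
)

```text
t: 3.18
eef_pos: [481.9, 106.5, 17.6]
tcp_rot: [-1.571, 0.0, -1.39]
ft_force: [-1.0, 4.6, 5.4]
opening: 0.423
```

```bash
python3 - <<'E'
from h import *
import cv2
goto([570-.984*91+.178*77,142-.178*91-.984*77,19],0.178-np.pi/2)
for n in ("side","wrist"): cv2.imwrite(f"pics/{n}3.png",optics.read_camera(n)[:,:,::-1])
a=cv2.imread('pics/side3.png')[130:280,160:360]; cv2.imwrite('pics/side3d.png',cv2.resize(a,None,fx=4,fy=4,interpolation=cv2.INTER_CUBIC))
E
```

```text
t 3.1833 pos [481.9 106.5  17.6] rot [-1.5710e+00  1.0000e-04 -1.3897e+00] F [-1.   4.6  5.4] op 0.4233184017991273 slide [ 0.0578 -0.0014  0.0019] dr [ 0.0002  0.0031 -0.0001] q [ 0.08  0.62  2.05  0.    0.47 -0.1 ]
```

View pics/side3d.png

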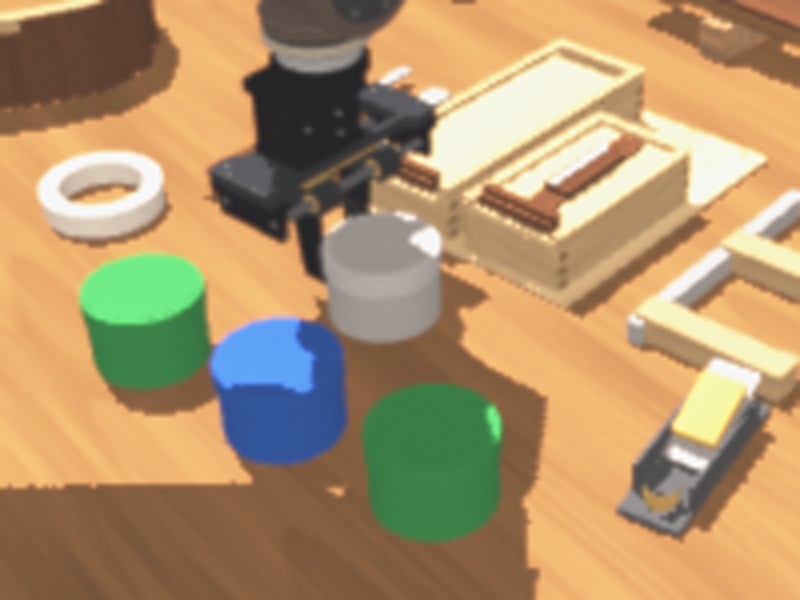

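View pics/wrist3.png

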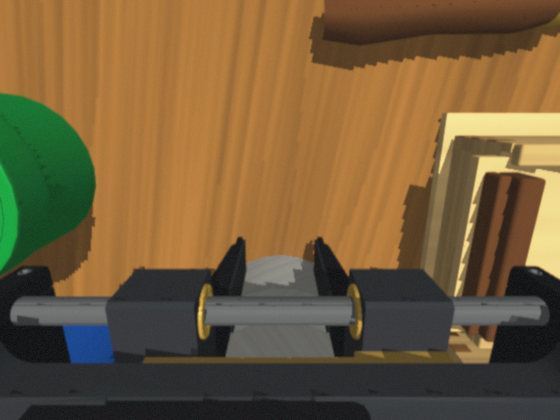

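The tin stands upright, centred between the two fingers, and is moving steadily. I'll keep pushing.

Request:
drive_tool(
  steps=[
    {"slide": [0.007,0,0],"dr": [0,0,0],"fingers": 0.04},
    {"slide": [0.014,0,0],"dr": [0,0,0],"fingers": 0.04},
    {"slide": [0.021,0,0],"dr": [0,0,0],"fingers": 0.04},
    {"slide": [0.028,0,0],"dr": [0,0,0],"fingers": 0.04},
    {"slide": [0.035,0,0],"dr": [0,0,0],"fingers": 0.04},
  ],
)

```text
t: 3.7
eef_pos: [488.2, 72.1, 17.5]
tcp_rot: [-1.571, 0.0, -1.389]
ft_force: [0.5, 2.5, -0.3]
opening: 0.421
```

Request:
drive_tool(
  steps=[
    {"slide": [0.007,0,0],"dr": [0,0,0],"fingers": 0.04},
    {"slide": [0.013,0,0],"dr": [0,0,0],"fingers": 0.04},
    {"slide": [0.018,0,0],"dr": [0,0,0],"fingers": 0.04},
    {"slide": [0.022,0,0],"dr": [0,0,0],"fingers": 0.04},
    {"slide": [0.024,0,0],"dr": [0,0,0],"fingers": 0.04},
  ],
)

```text
t: 4.12
eef_pos: [492.6, 48.7, 17.6]
tcp_rot: [-1.571, 0.0, -1.39]
ft_force: [-0.0, 1.8, -0.3]
opening: 0.423
```

Request:
drive_tool(
  steps=[
    {"slide": [-0.004,0,0],"dr": [0,0,0],"fingers": 0.04},
    {"slide": [-0.014,0,0],"dr": [0,0,0],"fingers": 0.04},
    {"slide": [-0.03,0,0],"dr": [0,0,0],"fingers": 0.04},
    {"slide": [-0.03,-0.035,0],"dr": [0,0,0],"fingers": 0.04},
    {"slide": [-0.03,-0.07,0],"dr": [0,0,0],"fingers": 0.04},
  ],
)

```text
t: 4.53
eef_pos: [485.6, 80.3, 87.1]
tcp_rot: [-1.575, 0.001, -1.388]
ft_force: [1.0, -0.4, -0.0]
opening: 0.419
```

Request:
drive_tool(
  steps=[
    {"slide": [0,-0.035,0],"dr": [0,0,0],"fingers": 0.0},
    {"slide": [-0.02,-0.07,0],"dr": [0,0,0],"fingers": 0.0},
    {"slide": [-0.05,-0.08,0],"dr": [0,0,0],"fingers": 0.0},
    {"slide": [-0.08,-0.08,0],"dr": [0,0,0],"fingers": 0.0},
    {"slide": [-0.09,-0.08,0],"dr": [0,0,0],"fingers": 0.0},
  ],
)

```text
t: 4.95
eef_pos: [470.0, 170.7, 168.8]
tcp_rot: [-1.568, 0.0, -1.387]
ft_force: [0.4, 0.7, -0.6]
opening: 0.125
```

```bash
python3 - <<'E'
from h import *
import cv2
goto([592,142,150],0.178-np.pi/2)
for n in ("side","wrist","top"): cv2.imwrite(f"pics/{n}4.png",optics.read_camera(n)[:,:,::-1])
a=cv2.imread('pics/side4.png')[130:280,160:360]; cv2.imwrite('pics/side4d.png',cv2.resize(a,None,fx=4,fy=4,interpolation=cv2.INTER_CUBIC))
a=cv2.imread('pics/top4.png')[95:245,150:350]; cv2.imwrite('pics/top4d.png',cv2.resize(a,None,fx=4,fy=4,interpolation=cv2.INTER_CUBIC))
E
```

```text
t 4.95 pos [470.  170.7 168.8] rot [-1.5684e+00  5.0000e-04 -1.3874e+00] F [ 0.4  0.7 -0.6] op 0.12473267181928532 slide [0.0505 0.0191 0.1147] dr [-0.0024  0.0054 -0.0005] q [0.22 0.37 1.92 0.   0.85 0.03]
```

View pics/side4d.png

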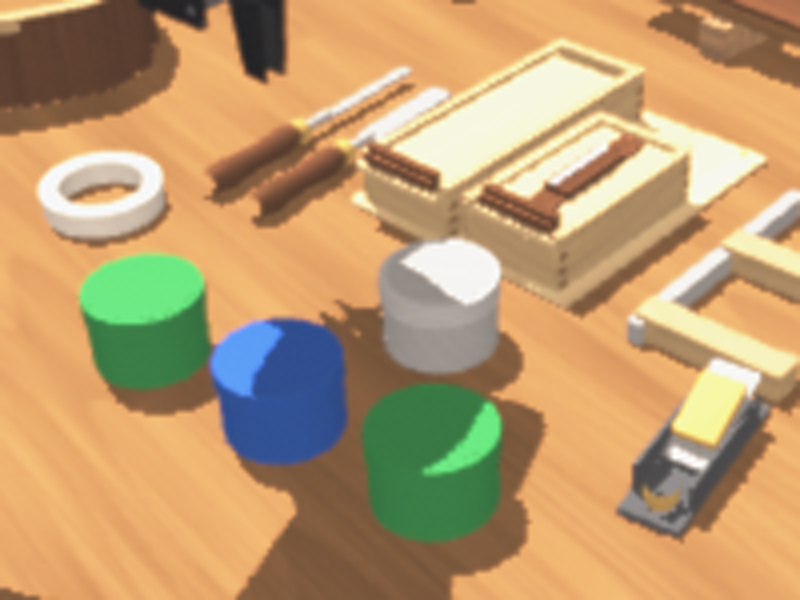

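View pics/wrist4.png

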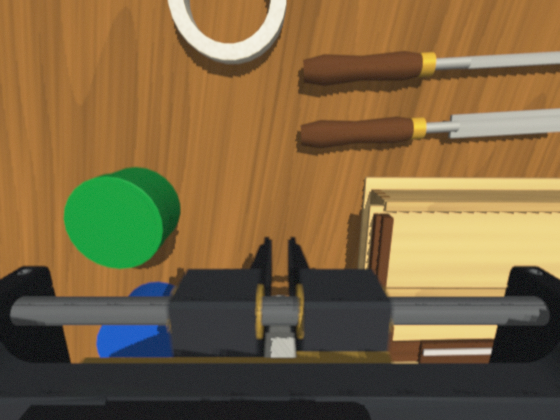

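View pics/top4d.png

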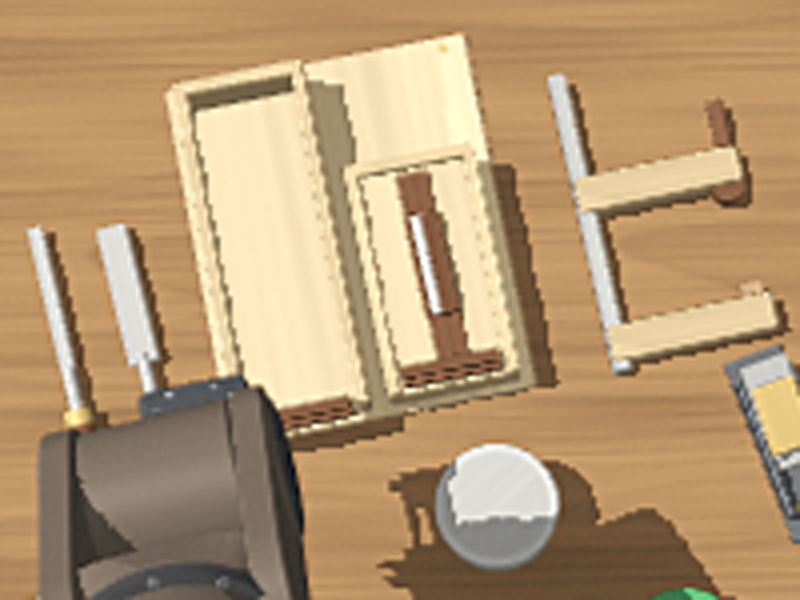

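```bash
python3 - <<'E'
from h import *
import cv2
np.set_printoptions(precision=1,suppress=True)
a=cv2.imread('pics/wrist4.png')[170:310,350:490]; cv2.imwrite('pics/w4d.png',cv2.resize(a,None,fx=4,fy=4,interpolation=cv2.INTER_CUBIC))
u=np.array([.984,.178]);n=np.array([-.178,.984]);o=np.array([570,142])
X=onz('top',T(498,506),62); print(X,(X[:2]-o)@u,(X[:2]-o)@n)
Y,e=tri(ray('top',T(498,506)),ray('side',S(440,272)));print(Y,e)
E
```

```text
[500.8  -3.7  62. ] -93.99253022038597 -131.04205770971151
[501.3  -4.   62.2] 1.2776653087965335
```

View pics/w4d.png

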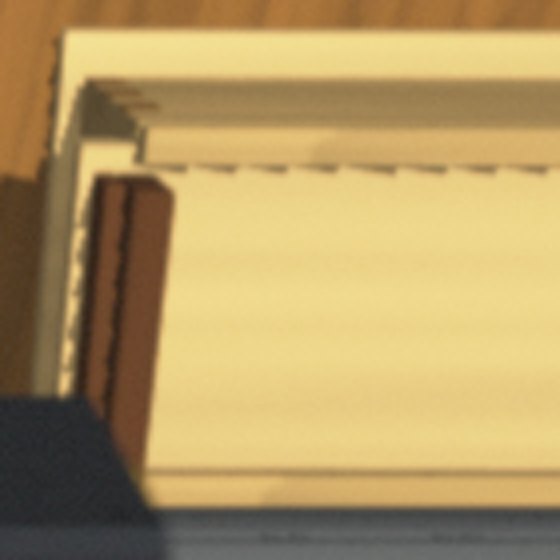

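```bash
python3 - <<'E'
from h import *
np.set_printoptions(precision=1,suppress=True)
u=np.array([.984,.178]);n=np.array([-.178,.984]);o=np.array([570,142])
W=lambda a,b:(350+(a+.5)/4-.5,170+(b+.5)/4-.5)
for q in ((172,195),(160,300),(145,470)):
  for z in (52,68):
    X=onz('wrist',W(*q),z);print(q,X,(X[:2]-o)@u,(X[:2]-o)@n)
print(tri(ray('top',T(253,413)),ray('wrist',W(172,195))),tri(ray('top',T(352,398)),ray('side',S(440,180))))
goto([0,0,0],.178-np.pi/2)
p=o+u*42; goto([*p,110],0.178-np.pi/2); print(p)
E
```

```text
(172, 195) [580.9 173.4  52. ] 16.334120471527406 28.905506097849685
(172, 195) [574.  177.6  68. ] 10.266708636019805 34.33470057141111
(160, 300) [585.7 146.7  52. ] 16.322127664188635 1.844401107729316
(160, 300) [578.5 152.5  68. ] 10.255388593040234 8.791651065871463
(145, 470) [595.2 100.8  52. ] 17.428928892159483 -45.03432775828047
(145, 470) [587.4 109.1  68. ] 11.300101237596731 -35.45730671388
(array([574.5, 177.2,  66.6]), np.float64(0.27178857514223875)) (array([585. , 104. ,  59.4]), np.float64(0.29019377895738235))
t 5.1 pos [470.3 168.1 167.4] rot [-1.6 -0.  -1.4] F [-0.6  0.4  0.2] op 0.024115862303179296 slide [ 0.1  0.2 -0.5] dr [0. 0. 0.] q [ 0.2  0.4  1.9 -0.   0.8  0. ]
t 5.1 pos [470.3 168.1 167.4] rot [-1.6 -0.  -1.4] F [-0.6  0.4  0.2] op 0.024115862303179296 slide [0.  0.1 0.1] dr [0. 0. 0.] q [ 0.2  0.4  1.9 -0.   0.8  0. ]
[611.3 149.5]
```

```bash
python3 - <<'E'
from h import *
u=np.array([.984,.178]);o=np.array([570,142])
p=o+u*38; goto([*p,120],0.178-np.pi/2); print(p)
E
```

```text
t 5.1 pos [470.3 168.1 167.4] rot [-1.5713e+00 -2.0000e-04 -1.3868e+00] F [-0.6  0.4  0.2] op 0.024115862303179296 slide [0.0441 0.0473 0.1313] dr [0.0005 0.006  0.0002] q [ 0.21  0.37  1.92 -0.    0.85  0.03]
[607.392 148.764]
```

Request:
drive_tool(
  steps=[
    {"slide": [0.011,0,0.033],"dr": [0,0.006,0],"fingers": 0.0},
    {"slide": [0.022,0.005,0.066],"dr": [0,0.006,0],"fingers": 0.0},
    {"slide": [0.033,0.02,0.099],"dr": [0,0.006,0],"fingers": 0.0},
    {"slide": [0.0441,0.04,0.1313],"dr": [0,0.006,0],"fingers": 0.0},
    {"slide": [0.0441,0.047,0.1313],"dr": [0,0.006,0],"fingers": 0.0},
  ],
)

```text
t: 5.52
eef_pos: [612.0, 145.1, 117.0]
tcp_rot: [-1.572, -0.0, -1.398]
ft_force: [-0.8, -0.3, -0.5]
opening: 0.006
```

Request:
drive_tool(
  steps=[
    {"slide": [0,0,0],"dr": [0,0,0],"fingers": 0.0},
    {"slide": [0,0,0],"dr": [0,0,0],"fingers": 0.0},
  ],
)

```text
t: 5.68
eef_pos: [607.2, 146.7, 119.7]
tcp_rot: [-1.573, 0.0, -1.396]
ft_force: [-0.1, -0.1, -0.3]
opening: 0.0
```

```bash
python3 - <<'E'
from h import *
import cv2
u=np.array([.984,.178]);o=np.array([570,142])
p=o+u*38; goto([*p,57],0.178-np.pi/2)
for n in ("side","wrist"): cv2.imwrite(f"pics/{n}5.png",optics.read_camera(n)[:,:,::-1])
a=cv2.imread('pics/side5.png')[130:230,200:335]; cv2.imwrite('pics/side5d.png',cv2.resize(a,None,fx=5.9,fy=5.9,interpolation=cv2.INTER_CUBIC))
E
```

```text
t 5.6833 pos [607.2 146.7 119.7] rot [-1.5734e+00  1.0000e-04 -1.3964e+00] F [-0.1 -0.1 -0.3] op 0.000167700685179279 slide [-0.002   0.0627  0.0007] dr [ 0.0026 -0.0036 -0.0001] q [ 0.13  0.59  1.65  0.    0.9  -0.04]
```

View pics/side5d.png

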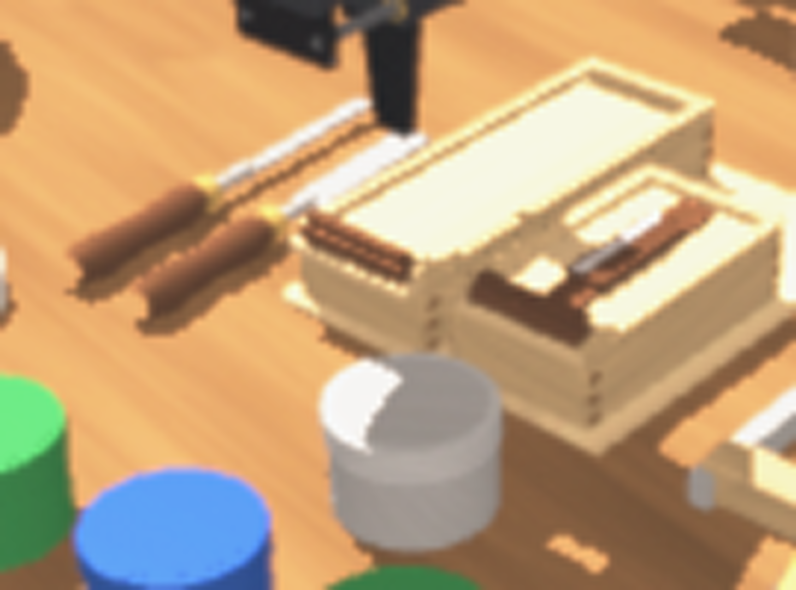

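View pics/wrist5.png

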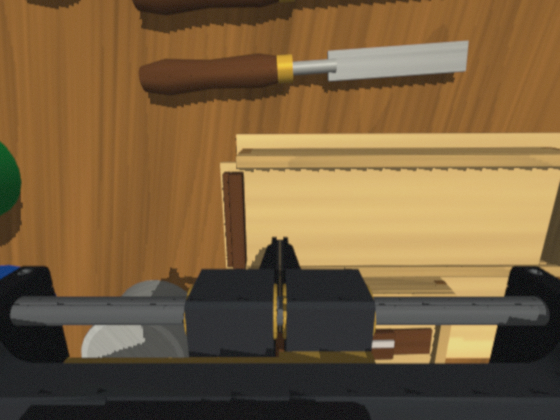

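```bash
python3 - <<'E'
from h import *
np.set_printoptions(precision=1,suppress=True)
u=np.array([.984,.178]);n=np.array([-.178,.984]);o=np.array([570,142])
for q in ((244,174),(245.5,265)):
  for z in (52,68):
    X=onz('wrist',q,z);print(q,X,(X[:2]-o)@u,(X[:2]-o)@n)
X=np.array([607.2,146.7]);print((X-o)@u,(X-o)@n)
E
```

```text
(244, 174) [576.3 178.9  52. ] 12.760411339331698 35.16173615881777
(244, 174) [577.5 182.2  68. ] 14.583005862323578 38.21663324795529
(245.5, 265) [588.6 102.8  52. ] 11.318958374091844 -41.83279382744454
(245.5, 265) [589.  111.3  68. ] 13.23799408149834 -33.62653637873423
37.441400000000044 -1.9968000000000192
```

Request:
drive_tool(
  steps=[
    {"slide": [-0.002,0.02,0],"dr": [0.0026,-0.0036,0],"fingers": 0.0},
    {"slide": [-0.002,0.04,0],"dr": [0.0026,-0.0036,0],"fingers": 0.0},
    {"slide": [-0.002,0.055,0],"dr": [0.0026,-0.0036,0],"fingers": 0.0},
    {"slide": [-0.002,0.062,0],"dr": [0.0026,-0.0036,0],"fingers": 0.0},
    {"slide": [-0.002,0.062,0],"dr": [0.0026,-0.0036,0],"fingers": 0.0},
  ],
)

```text
t: 6.2
eef_pos: [606.8, 149.7, 58.3]
tcp_rot: [-1.569, 0.0, -1.391]
ft_force: [-1.0, 0.1, 0.0]
opening: 0.007
```

```bash
python3 - <<'E'
from h import *
import cv2
u=np.array([.984,.178]);o=np.array([570,142])
p=o+u*38; goto([*p,57],0.178-np.pi/2)
for n in ("side","wrist"): cv2.imwrite(f"pics/{n}6.png",optics.read_camera(n)[:,:,::-1])
a=cv2.imread('pics/side6.png')[130:230,200:335]; cv2.imwrite('pics/side6d.png',cv2.resize(a,None,fx=5.9,fy=5.9,interpolation=cv2.INTER_CUBIC))
E
```

```text
t 6.2 pos [606.8 149.7  58.3] rot [-1.5693e+00  1.0000e-04 -1.3914e+00] F [-1.   0.1  0. ] op 0.006987917246120666 slide [0.001  0.0013 0.0004] dr [-0.0015  0.0014 -0.0001] q [ 0.14  0.67  1.7   0.    0.77 -0.04]
```

View pics/side6d.png

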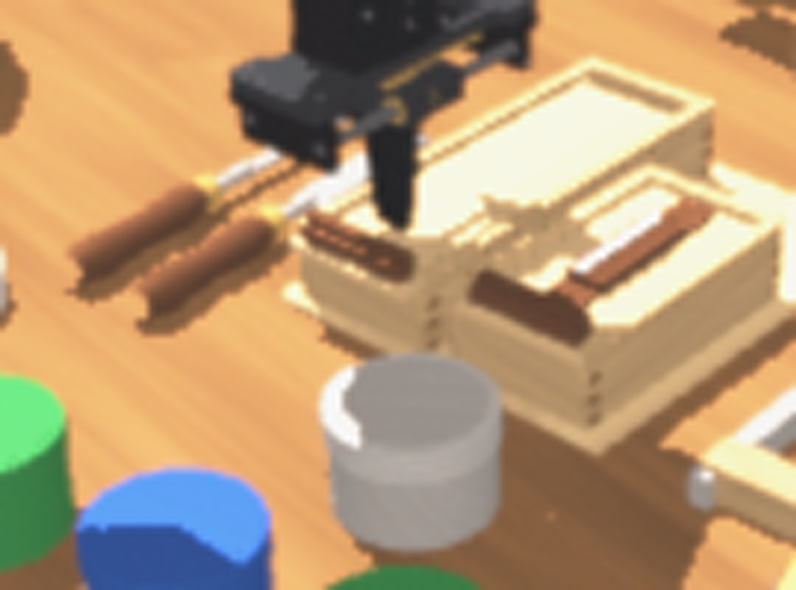

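View pics/wrist6.png

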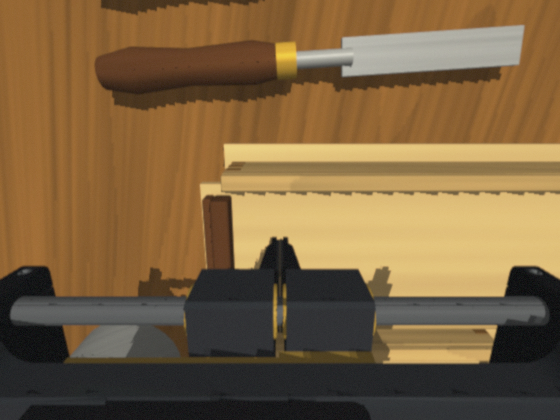

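Request:
drive_tool(
  steps=[
    {"slide": [0.001,0.001,-0.005],"dr": [0,0,0],"fingers": 0.0},
    {"slide": [0.001,0.001,-0.01],"dr": [0,0,0],"fingers": 0.0},
    {"slide": [0.001,0.001,-0.015],"dr": [0,0,0],"fingers": 0.0},
    {"slide": [0.001,0.001,-0.02],"dr": [0,0,0],"fingers": 0.0},
    {"slide": [0.001,0.001,-0.026],"dr": [0,0,0],"fingers": 0.0},
  ],
)

```text
t: 6.72
eef_pos: [582.3, 144.0, 58.1]
tcp_rot: [-1.566, 0.0, -1.392]
ft_force: [2.8, 1.1, 0.0]
opening: 0.008
```

Request:
drive_tool(
  steps=[
    {"slide": [0,0,-0.007],"dr": [0,0,0],"fingers": 0.0},
    {"slide": [0,0,-0.014],"dr": [0,0,0],"fingers": 0.0},
    {"slide": [0,0,-0.021],"dr": [0,0,0],"fingers": 0.0},
    {"slide": [0,0,-0.028],"dr": [0,0,0],"fingers": 0.0},
    {"slide": [0,0,-0.035],"dr": [0,0,0],"fingers": 0.0},
  ],
)

```text
t: 7.13
eef_pos: [547.3, 137.7, 57.8]
tcp_rot: [-1.567, -0.0, -1.392]
ft_force: [3.2, 0.0, 5.8]
opening: 0.003
```

```bash
python3 - <<'E'
from h import *
import cv2
u=np.array([.984,.178]);o=np.array([570,142])
p=o-u*118; goto([*p,57],0.178-np.pi/2)
for n in ("side","wrist"): cv2.imwrite(f"pics/{n}7.png",optics.read_camera(n)[:,:,::-1])
a=cv2.imread('pics/side7.png')[130:230,200:335]; cv2.imwrite('pics/side7d.png',cv2.resize(a,None,fx=5.9,fy=5.9,interpolation=cv2.INTER_CUBIC))
E
```

```text
t 7.1333 pos [547.3 137.7  57.8] rot [-1.5673 -0.     -1.3917] F [3.2 0.  5.8] op 0.002851876012855002 slide [-0.0002  0.0005 -0.0949] dr [-0.0035  0.0011 -0.    ] q [ 0.13  0.61  1.86  0.    0.67 -0.05]
```

View pics/side7d.png

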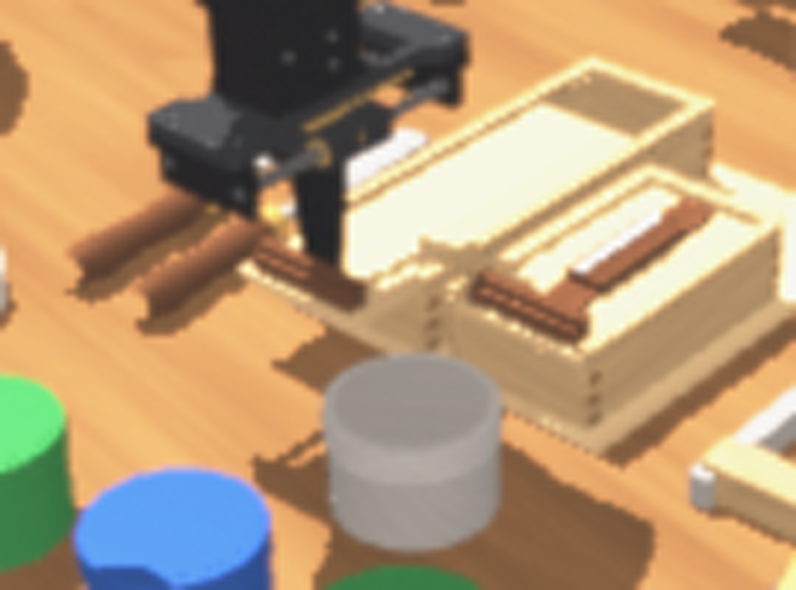

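The lid follows the fingertip. I'll keep drawing, about 1 mm higher.

Request:
drive_tool(
  steps=[
    {"slide": [0,-0.001,-0.007],"dr": [0,0,0],"fingers": 0.0},
    {"slide": [0,-0.001,-0.014],"dr": [0,0,0],"fingers": 0.0},
    {"slide": [0,-0.001,-0.021],"dr": [0,0,0],"fingers": 0.0},
    {"slide": [0,-0.001,-0.028],"dr": [0,0,0],"fingers": 0.0},
    {"slide": [0,-0.001,-0.035],"dr": [0,0,0],"fingers": 0.0},
  ],
)

```text
t: 7.65
eef_pos: [512.5, 131.4, 58.4]
tcp_rot: [-1.568, 0.0, -1.392]
ft_force: [3.5, -0.9, 0.6]
opening: 0.003
```

Request:
drive_tool(
  steps=[
    {"slide": [0,0,-0.007],"dr": [0,0,0],"fingers": 0.0},
    {"slide": [0,0,-0.014],"dr": [0,0,0],"fingers": 0.0},
    {"slide": [0,0,-0.021],"dr": [0,0,0],"fingers": 0.0},
    {"slide": [0,0,-0.028],"dr": [0,0,0],"fingers": 0.0},
    {"slide": [0,0,-0.035],"dr": [0,0,0],"fingers": 0.0},
  ],
)

```text
t: 8.07
eef_pos: [478.2, 125.2, 58.3]
tcp_rot: [-1.568, 0.0, -1.392]
ft_force: [2.8, -0.7, 1.4]
opening: 0.003
```

Request:
drive_tool(
  steps=[
    {"slide": [0,0,-0.004],"dr": [0,0,0],"fingers": 0.0},
    {"slide": [0,0,-0.008],"dr": [0,0,0],"fingers": 0.0},
    {"slide": [0,0,-0.011],"dr": [0,0,0],"fingers": 0.0},
    {"slide": [0,0,-0.014],"dr": [0,0,0],"fingers": 0.0},
  ],
)

```text
t: 8.4
eef_pos: [465.0, 122.8, 58.3]
tcp_rot: [-1.568, 0.0, -1.392]
ft_force: [1.2, -0.2, 1.9]
opening: 0.005
```

```bash
python3 - <<'E'
from h import *
import cv2
u=np.array([.984,.178]);o=np.array([570,142])
p=o-u*118; goto([*p,57],0.178-np.pi/2)
E
```

```text
t 8.4 pos [465.  122.8  58.3] rot [-1.5679e+00  1.0000e-04 -1.3918e+00] F [ 1.2 -0.2  1.9] op 0.004564540151768736 slide [-0.0002  0.0013 -0.0112] dr [-0.0029  0.001  -0.0001] q [ 0.12  0.53  2.06  0.    0.55 -0.06]
```

Now I'll go slowly toward the stop, watching the force.

Request:
drive_tool(
  steps=[
    {"slide": [0,0,-0.002],"dr": [0,0,0],"fingers": 0.0},
    {"slide": [0,0,-0.004],"dr": [0,0,0],"fingers": 0.0},
    {"slide": [0,0,-0.006],"dr": [0,0,0],"fingers": 0.0},
  ],
)

```text
t: 8.65
eef_pos: [459.1, 121.7, 58.3]
tcp_rot: [-1.568, 0.0, -1.392]
ft_force: [3.2, -1.3, 3.2]
opening: 0.004
```

Request:
drive_tool(
  steps=[
    {"slide": [0,0,-0.0015],"dr": [0,0,0],"fingers": 0.0},
    {"slide": [0,0,-0.003],"dr": [0,0,0],"fingers": 0.0},
  ],
)

```text
t: 8.82
eef_pos: [456.2, 121.2, 58.2]
tcp_rot: [-1.568, 0.0, -1.392]
ft_force: [2.9, -0.5, 2.4]
opening: 0.006
```

Request:
drive_tool(
  steps=[
    {"slide": [0,0,-0.001],"dr": [0,0,0],"fingers": 0.0},
    {"slide": [0,0,-0.002],"dr": [0,0,0],"fingers": 0.0},
  ],
)

```text
t: 8.98
eef_pos: [454.2, 120.8, 58.2]
tcp_rot: [-1.568, 0.0, -1.392]
ft_force: [2.4, -0.6, 3.0]
opening: 0.001
```

Request:
drive_tool(
  steps=[
    {"slide": [0,0,-0.001],"dr": [0,0,0],"fingers": 0.0},
    {"slide": [0,0,-0.002],"dr": [0,0,0],"fingers": 0.0},
  ],
)

```text
t: 9.15
eef_pos: [452.3, 120.5, 58.2]
tcp_rot: [-1.568, 0.0, -1.392]
ft_force: [2.4, -0.5, 3.3]
opening: 0.0
```

Request:
drive_tool(
  steps=[
    {"slide": [0,0,-0.001],"dr": [0,0,0],"fingers": 0.0},
    {"slide": [0,0,-0.002],"dr": [0,0,0],"fingers": 0.0},
  ],
)

```text
t: 9.32
eef_pos: [451.2, 120.2, 58.4]
tcp_rot: [-1.566, -0.0, -1.392]
ft_force: [8.0, 1.0, 1.3]
opening: 0.002
```

Request:
drive_tool(
  steps=[
    {"slide": [0,0,-0.001],"dr": [0,0,0],"fingers": 0.0},
    {"slide": [0,0,-0.002],"dr": [0,0,0],"fingers": 0.0},
  ],
)

```text
t: 9.48
eef_pos: [450.7, 120.1, 58.7]
tcp_rot: [-1.562, -0.0, -1.392]
ft_force: [13.0, 3.3, 1.7]
opening: 0.002
```

The force rose to 13 N and the motion stalled where the stop was expected. I'll back off and lift.

Request:
drive_tool(
  steps=[
    {"slide": [0,-0.001,0.004],"dr": [0,0,0],"fingers": 0.0},
    {"slide": [0,-0.002,0.012],"dr": [0,0,0],"fingers": 0.0},
    {"slide": [0,-0.02,0.015],"dr": [0,0,0],"fingers": 0.0},
    {"slide": [0,-0.05,0.015],"dr": [0,0,0],"fingers": 0.0},
    {"slide": [0,-0.085,0.015],"dr": [0,0,0],"fingers": 0.0},
  ],
)

```text
t: 9.9
eef_pos: [461.8, 122.3, 142.9]
tcp_rot: [-1.574, 0.0, -1.392]
ft_force: [0.1, 0.1, -0.3]
opening: 0.003
```

Request:
drive_tool(
  steps=[
    {"slide": [-0.02,-0.03,0],"dr": [0,0,0],"fingers": 0.0},
    {"slide": [-0.05,-0.05,0],"dr": [0,0,0],"fingers": 0.0},
    {"slide": [-0.09,-0.06,0],"dr": [0,0,0],"fingers": 0.0},
    {"slide": [-0.13,-0.06,0],"dr": [0,0,0],"fingers": 0.0},
    {"slide": [-0.16,-0.06,0],"dr": [0,0,0],"fingers": 0.0},
  ],
)

```text
t: 10.32
eef_pos: [433.3, 282.1, 204.0]
tcp_rot: [-1.568, 0.0, -1.392]
ft_force: [1.2, 0.4, -0.3]
opening: 0.005
```

Request:
drive_tool(
  steps=[
    {"slide": [-0.03,0,0],"dr": [0,0,0],"fingers": 0.0},
    {"slide": [-0.06,0,0],"dr": [0,0,0],"fingers": 0.0},
    {"slide": [-0.08,0,0],"dr": [0,0,0],"fingers": 0.0},
    {"slide": [-0.08,0,0],"dr": [0,0,0],"fingers": 0.0},
    {"slide": [-0.08,0,0],"dr": [0,0,0],"fingers": 0.0},
  ],
)

```text
t: 10.73
eef_pos: [419.3, 358.9, 202.6]
tcp_rot: [-1.57, -0.001, -1.39]
ft_force: [0.3, -0.8, -0.6]
opening: 0.003
```

```bash
python3 - <<'E'
from h import *
import cv2
goto([0,0,0],0.178-np.pi/2)
for n in ("side","top"): cv2.imwrite(f"pics/{n}8.png",optics.read_camera(n)[:,:,::-1])
a=cv2.imread('pics/side8.png')[130:280,160:360]; cv2.imwrite('pics/side8d.png',cv2.resize(a,None,fx=4,fy=4,interpolation=cv2.INTER_CUBIC))
a=cv2.imread('pics/top8.png')[95:245,150:350]; cv2.imwrite('pics/top8d.png',cv2.resize(a,None,fx=4,fy=4,interpolation=cv2.INTER_CUBIC))
E
```

```text
t 10.7333 pos [419.3 358.9 202.6] rot [-1.5701e+00 -9.0000e-04 -1.3898e+00] F [ 0.3 -0.8 -0.6] op 0.002663276994938169 slide [ 0.2774  0.2026 -0.4772] dr [-0.0007  0.003   0.0009] q [ 0.59  0.4   1.75 -0.    0.99  0.41]
```

View pics/side8d.png

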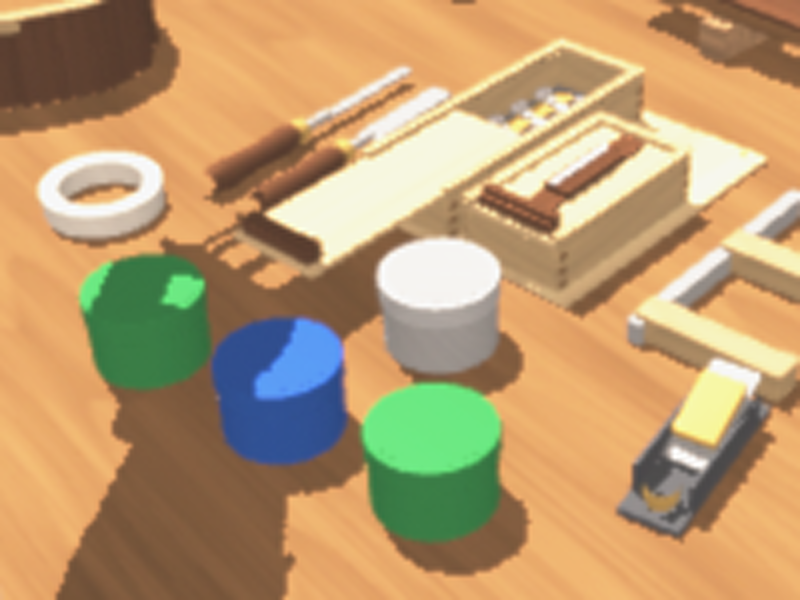

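View pics/top8d.png

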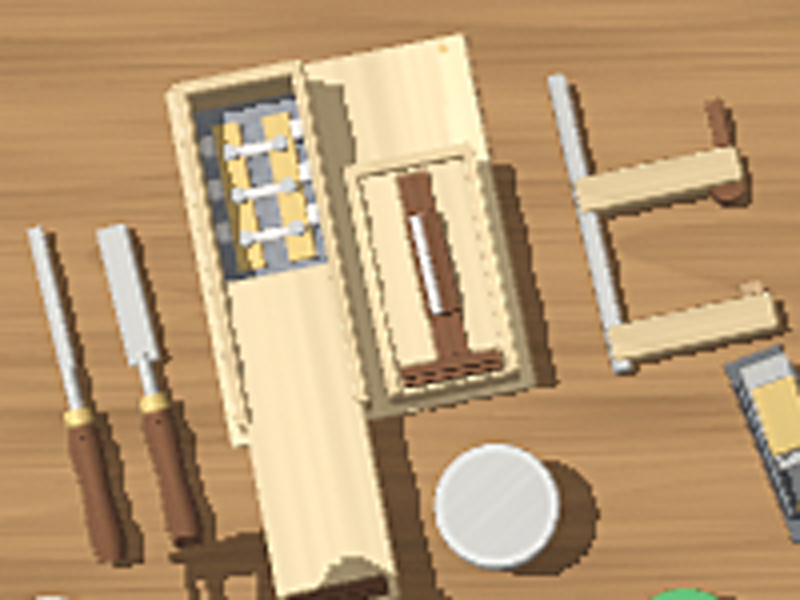

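```bash
python3 - <<'E'
from h import *
import cv2
np.set_printoptions(precision=1,suppress=True)
u=np.array([.984,.178]);n=np.array([-.178,.984]);o=np.array([570,142])
a=cv2.imread('pics/top8.png')[220:260,210:260]; cv2.imwrite('pics/top8e.png',cv2.resize(a,None,fx=12,fy=12,interpolation=cv2.INTER_CUBIC))
for l in (-132,-130,-126): print(l,[proj('top',[*(o+u*l+n*s),68]) for s in (38,-38)])
for s in (54,22,): 
  X=onz('top',T(403,368),68);print((X[:2]-o)@u,(X[:2]-o)@n)
X=onz('top',T(497,506),62);print('tin',X)
E
```

```text
-132 [array([220.3, 245. ]), array([245.7, 239.8])]
-130 [array([220.2, 244.3]), array([245.6, 239.1])]
-126 [array([219.9, 243. ]), array([245.3, 237.8])]
21.188760539458105 -82.20821493826818
21.188760539458105 -82.20821493826818
tin [500.9  -2.9  62. ]
```

View pics/top8e.png

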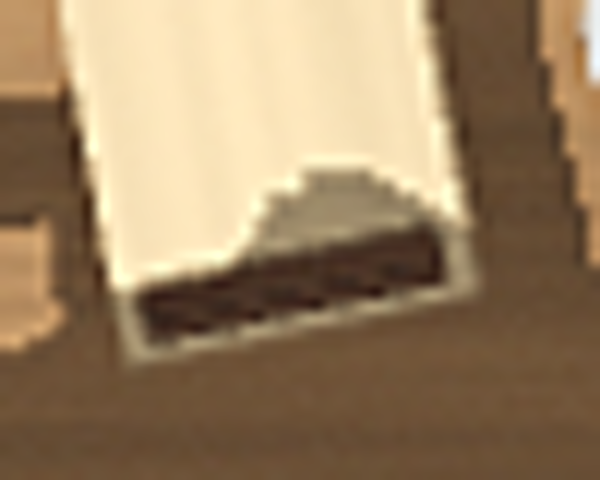

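```bash
python3 -c "
from cell import env
print(env.job_done()); print(env.state()['t'])"
```

```text
the job is handed in; nothing more can be done
None
the job is handed in; nothing more can be done
```

The longer box's lid is open to its stop, and the job was handed in at about 11 s on the robot's clock.

**What I did:** I pushed the silver tin about 123 mm to the right along the bench with the open fingertips held low against its side. Then I hooked the closed fingertips behind the lip of the longer (left) box's lid and drew it out. At the end the motion stalled and the force rose to about 13 N. I then backed off, lifted clear and moved the arm to the left.

**Last checks:**
- **Lid:** the lip's back face reads about 130 mm in front of the box's front end, or about 133 mm once my roughly 3 mm front-end offset is corrected. It should be 132 mm at the full 150 mm draw.
- **Tin:** it stands upright, its centre about 131 mm right of the box's centre line. That leaves roughly 40 mm between it and the lid, and it did not move while the lid was drawn.
- **Everything else:** the shorter box is still shut with the bridge on it, and the other things near the boxes look unmoved in the last views.

**What disagreed:**
- Two side-view matches on blurred corners gave heights 6 to 9 mm low (lip 59 mm instead of 68, box back corner 52 mm instead of 58). I trusted the top and wrist views, which put the lip at 67 mm.
- My first move call was refused for a missing field, and nothing moved.

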